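# Set the length stop and bring the board to it

## Robot

A 6-joint arm with a two-finger parallel gripper is mounted at the origin on the work surface. World frame = base frame: x ahead of the robot, y to its left, z up, the work surface at z = 0. Lengths are in m, angles in degrees, forces in N, time in s.
With the tool pointing down it reaches from about 0.375 to 0.925 m from the base axis. Payload 5.7 kg.
Tool frame: the origin (TCP) lies between the finger pads; the fingertips stand 25 mm ahead of it and the grasp point (between the pads) lies 6 mm ahead of it; z points along the fingers, x is the direction in which the jaws open and shut, and the axes are right-handed (so a half turn about z gives the same grasp; the last joint's range is limited). The gripper opens to 85 mm and grips with 20 to 120 N. Pads are 22 mm wide; open, the fingers measure 114 mm over their backs; the gripper's body (76 mm by 85 mm) begins 54 mm behind the grasp point. The pads swing forward as they close: fully open they stand 13 mm farther back than shut.
Start: joints at [-76.61, 20.558, 86.54, -0, 72.909, -6.595], TCP at [0.205, -0.564, 0.256] pointing down, gripper open.
Joint ranges: [-170.27, 170.27], [-57.76, 135], [12.27, 136.19], [-55.21, 235.2], [11.17, 155.16], [-170.74, 170.74]. Speed limits (degrees/s): [136.94, 136.94, 180, 180, 180, 180].

## Interface

Orientations are given as a 3x3 rotation matrix whose columns are the frame's x, y, z axes.
In Python, from station import robot gives the robot as it stands.
- The arm moves only by the tool send_rows, never from a script. Its argument "motion" is a list of rows, each an object with "translation": the shift along the tool's x, y, z in m, a list of three; "turn": the turn, a rotation vector about the tool's x, y, z in degrees, a list of three; "gripper": the closure, from 0 (fully open) to 1 (shut). A call has 1 to 12 rows; each row shifts and turns the pose as measured when the row begins, along the tool's axes as they then stand; what a row does not reach is not made up. A row lasts 1/10 s, in which the tool goes at most 50 mm and 8.59 degrees, less where a joint would pass 70% of its speed; a pose out of reach is approached as far as the arm can. A call is refused whole if a number of a shift passes 0.05 or a number of a turn 8.59, either way. A call with a gripper value outside its range is refused whole. The fingers move at their own pace and stop on an object; "force" is the grip in N (left out, the last holds). Time passes only in rows, so rows that do not move let the fingers close. It gives the time, the measured TCP pose, the force and the opening at its end, in the units of the state.
- robot.get_obs(): the state, without advancing time (a new reading comes with each control period).
- robot.capture(name): name is "side" or "top"; returns a dict with "img" (400x640x3 uint8, blue, green, red), "K" (3x3 intrinsics, pixels), "cam_to_world" (4x4, takes a point from camera to world coordinates). Camera axes: x right, y up, looking along -z (the intrinsics and any distortion apply to the point x, -y, -z); pixel columns grow to the right and rows downward; lengths in m; the calibration is good to about 2 mm. A picture is of the moment at which its call begins. There is no depth.
- robot.finish_job(): hands the job in, once; it reports no verdict.
The state is a dict: "time_s": time; "joints": joint angles; "qd": joint speeds; "effort": joint torques, N m; "tcp_pos": TCP position; "tool_rot": TCP orientation; "ft_force": force on the tool from outside, world axes, zero at the start; "ft_torque": the same for the moment, N m; "gripper_width": finger opening in m.
Only numpy, scipy, OpenCV 4.12 (cv2) and the standard library are available. Lean on these libraries where they do the work, as an engineer would, in place of code of your own. Each camera call takes 0.05 s, during which the arm holds its last target.

## Task

Set up the cutting jig by pushing only, with nothing gripped or lifted. First push the sliding stop along its rail to the notch marked by the tall, round-headed wooden pin (not the short bare pin) until it clicks into the notch. Then gently push the loose board along its channel until its end rests against the stop, leaving the stop clicked in, the board flat in the channel and the other things on the bench undisturbed.

Things in the scene. Friction and masses are not known exactly. Their poses are not given: they have to be found in the camera images.
- jig: White-faced jig base board fixed on the bench, 12 mm thick, x -60 to +80 mm, y -300 to +275 mm. Origin on the bench surface; x across the jig away from the robot, y along the rail, z up; turned by up to 15 degrees. Front lip at x -60 to -48 mm, top z 26 mm. Channel for the board at x -48 to 0 mm, floor z 12 mm, ends open. Aluminium rail at x 0 to 30 mm, top z 50 mm.
- notch_a (a point): V notch across the rail's top at jig y +55 mm, 16 mm wide, 8 mm deep, 45 degree flanks. The point is at its middle, on the level of the rail's top (jig x 15 mm). The wanted notch is the one with the tall pin at the same jig y.
- notch_b (a point): The other, equal V notch, at jig y +215 mm.
- stop (a joint): Position of the sliding stop: jig y of its middle in m, -0.02 to 0.25. It starts between the notches, in neither. About 2 to 3 N push it along; within 8 mm of a notch's centre its plunger pulls it in by itself (the push force dips), and some 8 to 10 N would push it out again.
- stop_top (a point): Middle of the top edge of the stop's upright steel plate: jig x -44 to -4 mm, 12 mm thick along the rail, from jig z 16 mm (in the channel) up to 120 mm; its broad faces look along +y and -y of the jig and either may be pushed. A black block (jig x 0 to 36 mm, 50 mm along the rail, z 57 to 77 mm) carries it on the rail.
- stop_face (a point): Point on the plate's face that looks to -y of the jig (towards the board), at jig x -24 mm, z 35 mm: the face that the board's end must meet; 6 mm to the -y side of the stop's middle. Axes as the jig's.
- plunger (a joint): How far the stop's sprung plunger has dropped, in m: about 0 on the flat of the rail, about 0.006 when seated in a notch. It must stay free: do not hold it up or press it.
- plunger_top (a point): Top of the plunger's round steel head (16 mm diameter), above the black block at jig x 18 mm; jig z 92 mm when up and 86 mm when dropped.
- pin_tall: Tall wooden marker pin fixed on the jig behind the rail (jig x +58 mm), 10 mm shank with a round head 26 mm in diameter; 98 mm tall from its foot, its top at jig z 110 mm. Origin at its foot, jig z 12 mm; axes as the jig's. It stands at the jig y of one of the two notches, which one varies: this is the notch to use.
- pin_short: Short bare wooden pin fixed at jig x +58 mm beside the other notch, 10 mm diameter, 50 mm tall, top at jig z 62 mm; origin at its foot.
- board: Loose wooden board, 44 mm wide (x), 120 mm long (y), 38 mm high, about 0.1 to 0.2 kg, lying in the channel on the -y side of the stop; origin at the centre of its underside (jig z 12 mm, its top at z 50 mm), y along the channel towards the stop.
- board_end (a point): Centre of the board's +y end face, the end that meets the stop.
- board_back (a point): Centre of the board's -y end face, where it is pushed. At least 25 mm of channel floor are free behind it.
- tape: Bystander, leave alone: tape measure, 62 x 34 mm, 62 mm tall, grey. Origin at its underside or middle.
- glue: Bystander, leave alone: white glue bottle, 54 mm diameter, 130 mm tall. Origin at its underside or middle.
- jar: Bystander, leave alone: paint jar, 64 mm diameter, 75 mm tall. Origin at its underside or middle.
- offcut: Bystander, leave alone: wood offcut 38 x 90 x 38 mm, lying on the bench behind the jig. Origin at its underside or middle.
- driver: Bystander, leave alone: screwdriver, 190 mm long, lying on the bench in front of the jig. Origin at its underside or middle.
- sanding: Bystander, leave alone: cork sanding block 65 x 110 x 28 mm, in front of the jig. Origin at its underside or middle.
- cup: Bystander, leave alone: open steel cup, 66 mm diameter, 75 mm tall. Origin at its underside or middle.
Not all that is in view belongs to the job. Leave any purple or red look-alike of the board alone.

How it is judged:
By the outcome, as a careful person would: the job done as asked, in the order asked, and still so for the second after the job is handed in, with the robot touching nothing.
It also fails if it takes over 61 s, if anything falls off the work surface, if the arm or the gripper's body presses on something with over 40 N, if the wrist force passes 120 N, or if a joint passes its speed limit or range.

## Working session

There is one attempt and no reset: what is moved stays moved. The work goes in short steps, Python scripts to look and compute and a tool call to move; the robot and the scene stay as the last step left them, time stands still between calls to the robot, and variables do not carry over. Pictures are saved under pics/ and viewed, and the job is handed in when it is done.

Besides the shell and the picture viewer there is one more tool, called after "Request:" by a JSON object that holds its "api" and its "payload", one argument or row to a line. send_rows: Moves the arm, as the interface text tells. Its arguments: {"type":"object","properties":{"motion":{"type":"array","items":{"type":"object","properties":{"translation":{"type":"array","items":{"type":"number"}},"turn":{"type":"array","items":{"type":"number"}},"gripper":{"type":"number"}}}},"force":{"type":"number"}},"required":["motion"]}

```bash
mkdir -p pics; ls
python3 - <<'E'
from station import robot
import cv2,pickle
o=robot.get_obs();print(o)
for n in("side","top"):
    c=robot.capture(n);cv2.imwrite(f"pics/{n}0.png",c["img"]);pickle.dump(c,open(f"{n}0.pkl","wb"));print(n,c["K"],c["cam_to_world"],[k for k in c])
E
```

```text
pics
{'time_s': 0.0, 'joints': array([-7.66109574e+01,  2.05990061e+01,  8.66005604e+01, -1.97835567e-04,
        7.29098348e+01, -6.59509676e+00]), 'qd': array([ 0.04820237,  0.00322126, -0.11007168, -0.05237353, -0.04388371,
       -0.04735496]), 'effort': array([-3.01387874e-03, -5.27625346e+01, -2.78624314e+01, -3.74292658e-04,
        1.31160885e-02, -1.34440444e-05]), 'tcp_pos': array([ 0.20489087, -0.56323228,  0.25543199]), 'tool_rot': array([[ 3.41760537e-01, -9.39786963e-01, -4.45357499e-04],
       [-9.39785154e-01, -3.41760759e-01,  1.85674940e-03],
       [-1.89715459e-03, -2.16023306e-04, -9.99998177e-01]]), 'ft_force': array([-0.54566799, -0.7027785 , -0.35513553]), 'ft_torque': array([-0.04873874,  0.00562561,  0.00554646]), 'gripper_width': 0.08551587798967651}
side [[492.7018119    0.         310.13468363]
 [  0.         492.7018119  201.36179857]
 [  0.           0.           1.        ]] [[ 0.99905133  0.03694141 -0.02306004  0.49300585]
 [-0.04332632  0.78980145 -0.61183045 -0.77383337]
 [-0.00438903  0.61224914  0.79065273  0.99004987]
 [ 0.          0.          0.          1.        ]] ['img', 'K', 'cam_to_world']
top [[499.11933814   0.         325.1034256 ]
 [  0.         499.11933814 198.54894882]
 [  0.           0.           1.        ]] [[ 0.02188393  0.98402793 -0.17666388  0.25711326]
 [-0.99965664  0.01899011 -0.01805473 -0.09122106]
 [-0.0144115   0.17699833  0.98410563  1.55523883]
 [ 0.          0.          0.          1.        ]] ['img', 'K', 'cam_to_world']
```

View pics/side0.png

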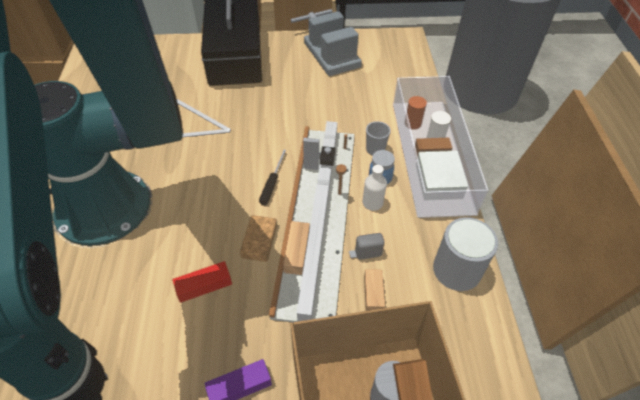

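View pics/top0.png

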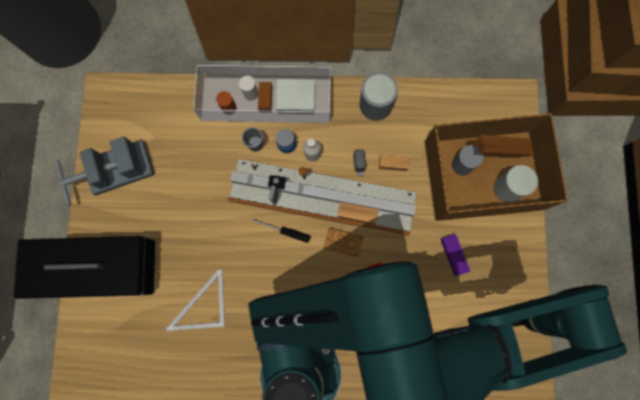

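Run:
```python
import cv2,pickle
a=pickle.load(open("side0.pkl","rb"))["img"][110:330,230:400];cv2.imwrite("pics/s1.png",cv2.resize(a,None,fx=2.7,fy=2.7,interpolation=cv2.INTER_CUBIC)) 
b=pickle.load(open("top0.pkl","rb"))["img"][120:250,220:430];cv2.imwrite("pics/t1.png",cv2.resize(b,None,fx=3.8,fy=3.8,interpolation=cv2.INTER_CUBIC))
```

```text
(no output)
```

View pics/s1.png

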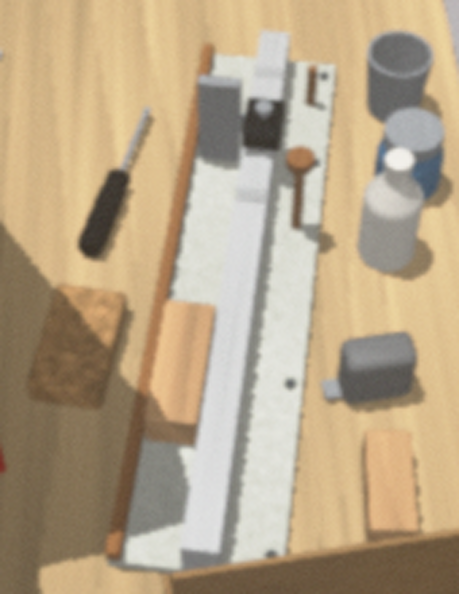

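View pics/t1.png

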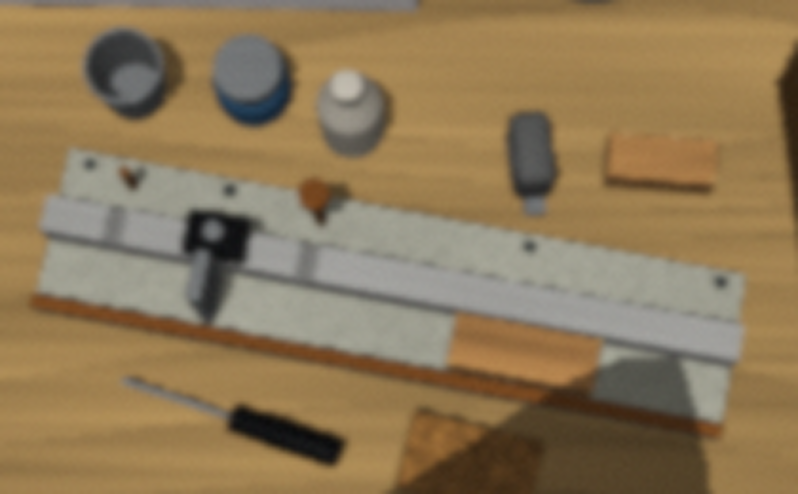

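```bash
cat > h.py <<'E'
import numpy as np,pickle,cv2
from scipy.optimize import least_squares
def proj(c,p):
    T=np.linalg.inv(c["cam_to_world"]);q=(T[:3,:3]@np.atleast_2d(p).T).T+T[:3,3]
    q=q*[1,-1,-1];u=(c["K"]@q.T).T;return u[:,:2]/u[:,2:]
def jw(j,p):
    p=np.atleast_2d(p)/1000.;c,s=np.cos(j[2]),np.sin(j[2])
    return np.c_[j[0]+c*p[:,0]-s*p[:,1],j[1]+s*p[:,0]+c*p[:,1],p[:,2]]
def load():return {n:pickle.load(open(n+"0.pkl","rb")) for n in("side","top")}
E
python3 - <<'E'
from h import *
C=load()
ft=lambda a:np.array(a)/3.8+[220,120]
fs=lambda a:np.array(a)/2.7+[230,110]
T=[((80,275,12),(70,149)),((80,-300,12),(744,274)),((-60,-300,26),(720,434)),((-60,275,26),(33,300)),((58,55,97),(316,194)),((15,55,50),(306,261)),((15,215,50),(115,223))]
S=[((80,275,12),(335,65)),((-60,275,26),(206,44)),((-60,-300,26),(108,555)),((58,55,97),(300,158)),((15,55,50),(252,190)),((15,215,50),(268,70))]
def res(j):
    return np.r_[(proj(C["top"],jw(j,[a for a,_ in T]))-ft([b for _,b in T])).ravel(),(proj(C["side"],jw(j,[a for a,_ in S]))-fs([b for _,b in S])).ravel()]
r=least_squares(res,[.5,0,0],loss="soft_l1");j=r.x;print(j,np.degrees(j[2]));print(res(j).reshape(-1,2).round(1))
np.save("jig.npy",j)
# stop y from plunger top (18,y,92) ; plate top (-24,y,120); board
St=[((18,'s',92),"top",(212,230)),((18,'s',92),"side",(264,108))]
for n,f,p,c in [("top",ft,(18,92),(212,230)),("side",fs,(18,92),(264,106)),("side",fs,(-24,120),(220,80)),
  ("top",ft,(-46+22,50),(453,340)),("top",ft,(-24,50),(600,365)),("side",fs,(-24,50),(190,304)),("side",fs,(-24,50),(172,435))]:
    g=least_squares(lambda v:(proj(C[n],jw(j,[v[0],v[1],p[1]]))-f(c)).ravel(),[p[0],100]).x
    print(n,p,c,g.round(1))
# overlay
for n,f in(("top",3.8),("side",2.7)):
    o=np.array([220,120] if n=="top" else [230,110]);im=cv2.imread("pics/%s1.png"%n[0])
    for poly in [[(80,275,12),(80,-300,12),(-60,-300,12),(-60,275,12)],[(0,275,50),(0,-300,50),(30,-300,50),(30,275,50)],[(-60,275,26),(-60,-300,26),(-48,-300,26),(-48,275,26)]]:
        cv2.polylines(im,[((proj(C[n],jw(j,poly))-o)*f).astype(int)],True,(0,0,255),1)
    cv2.imwrite(f"pics/o{n}.png",im)
E
```

```text
[ 0.53284577 -0.03958313 -0.1675552 ] -9.600205987934393
[[-0.4 -0.3]
 [ 0.5 -0.5]
 [ 0.4  0.6]
 [-1.3  1.6]
 [-0.6  0.7]
 [ 0.2 -0. ]
 [-0.2  0.6]
 [ 0.8 -0.6]
 [-0.9 -0.7]
 [-0.1 -0.6]
 [ 0.7  2.8]
 [ 0.4  1.9]
 [ 0.9  0.9]]
top (18, 92) (212, 230) [ 17.8 129.3]
side (18, 92) (264, 106) [ 16.6 128.5]
side (-24, 120) (220, 80) [-24.7 129.5]
top (-24, 50) (453, 340) [-26.7 -73.3]
top (-24, 50) (600, 365) [ -24.7 -192.5]
side (-24, 50) (190, 304) [-26.  -73.8]
side (-24, 50) (172, 435) [ -22.8 -203.5]
```

View pics/otop.png

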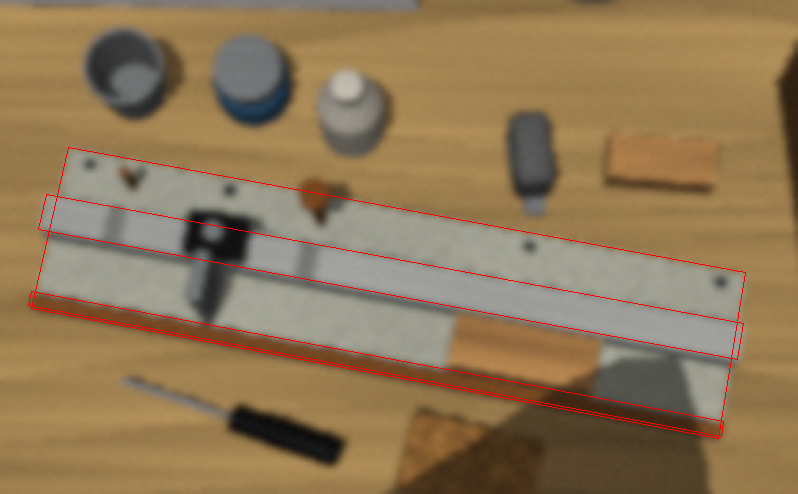

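View pics/oside.png

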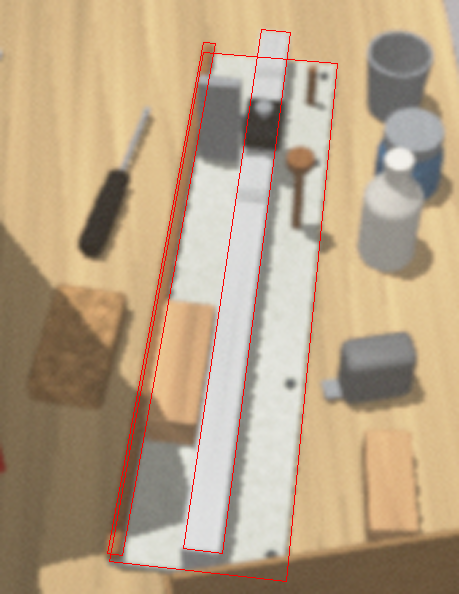

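```bash
cat >> h.py <<'E'
def state():
    from station import robot
    o=robot.get_obs();j=np.load("jig.npy");R=o["tool_rot"]
    c,s=np.cos(j[2]),np.sin(j[2]);J=np.array([[c,-s,0],[s,c,0],[0,0,1.]])
    p=(J.T@(o["tcp_pos"]-[j[0],j[1],0]))*1000
    Rw=J@np.array([[0,-1,0],[-1,0,0],[0,0,-1.]])
    from scipy.spatial.transform import Rotation as Ro
    t=Ro.from_matrix(R.T@Rw).as_rotvec(degrees=True)
    print("t",round(o["time_s"],2),"jig tcp",p.round(1),"tip z",round(p[2]-25,1),"turn",t.round(2),"F jig",(J.T@o["ft_force"]).round(2),"w",round(o["gripper_width"],4),"r",np.hypot(*o["tcp_pos"][:2]).round(3))
E
python3 -c "from h import *;state()"
```

```text
t 0.1 jig tcp [-236.  -571.1  255.5] tip z 230.5 turn [2.000e-02 1.000e-01 2.958e+01] F jig [-0.28  0.65 -0.37] w 0.0856 r 0.599
```

Request:
{"api": "send_rows", "payload": {
  "motion": [
    {"translation": [0, 0, 0], "turn": [0, 0, 7.4], "gripper": 1},
    {"translation": [0, 0, 0], "turn": [0, 0, 7.4], "gripper": 1},
    {"translation": [0, 0, 0], "turn": [0, 0, 7.4], "gripper": 1},
    {"translation": [0, 0, 0], "turn": [0, 0, 7.4], "gripper": 1},
    {"translation": [0, 0, 0], "turn": [0, 0, 0], "gripper": 1},
    {"translation": [0, 0, 0], "turn": [0, 0, 0], "gripper": 1}
  ]
}}

```text
time_s: 0.7
tcp_pos: [0.2044, -0.5612, 0.2526]
tool_rot: [[-0.183, -0.983, -0.002], [-0.983, 0.183, 0.008], [-0.007, 0.003, -1.0]]
ft_force: [-0.2, -0.5, -0.7]
gripper_width: 0.0001
```

```bash
python3 -c "from h import *;state()"
```

```text
t 0.7 jig tcp [-236.8 -569.1  252.6] tip z 227.6 turn [ 0.18  0.41 -0.93] F jig [-0.14 -0.52 -0.74] w 0.0001 r 0.597
```

Request:
{"api": "send_rows", "payload": {
  "motion": [
    {"translation": [-0.03, -0.03, -0.002], "turn": [0, 0, -0.9], "gripper": 1},
    {"translation": [-0.04, -0.03, 0], "turn": [0, 0, 0], "gripper": 1},
    {"translation": [-0.04, -0.03, 0], "turn": [0, 0, 0], "gripper": 1},
    {"translation": [-0.045, -0.02, 0], "turn": [0, 0, 0], "gripper": 1},
    {"translation": [-0.045, -0.02, 0], "turn": [0, 0, 0], "gripper": 1},
    {"translation": [-0.045, -0.02, 0], "turn": [0, 0, 0], "gripper": 1},
    {"translation": [-0.045, -0.02, 0], "turn": [0, 0, 0], "gripper": 1},
    {"translation": [-0.045, -0.01, 0], "turn": [0, 0, 0], "gripper": 1},
    {"translation": [-0.045, -0.01, 0], "turn": [0, 0, 0], "gripper": 1},
    {"translation": [-0.045, -0.01, 0], "turn": [0, 0, 0], "gripper": 1},
    {"translation": [-0.045, -0.01, 0], "turn": [0, 0, 0], "gripper": 1},
    {"translation": [0, 0, 0], "turn": [0, 0, 0], "gripper": 1}
  ]
}}

```text
time_s: 1.9
tcp_pos: [0.4922, -0.1197, 0.2557]
tool_rot: [[-0.133, -0.991, 0.002], [-0.991, 0.133, 0.004], [-0.005, -0.001, -1.0]]
ft_force: [0.1, -0.6, -0.9]
gripper_width: -0.0
```

```bash
python3 -c "from h import *;state()"
```

```text
t 1.9 jig tcp [-26.7 -85.7 255.7] tip z 230.7 turn [-0.08  0.26  1.95] F jig [ 0.21 -0.55 -0.93] w -0.0 r 0.507
```

Request:
{"api": "send_rows", "payload": {
  "motion": [
    {"translation": [-0.03, 0, 0], "turn": [0, 0.2, 1.9], "gripper": 1},
    {"translation": [-0.045, 0, 0], "turn": [0, 0, 0], "gripper": 1},
    {"translation": [-0.045, 0, 0], "turn": [0, 0, 0], "gripper": 1},
    {"translation": [-0.045, 0, 0], "turn": [0, 0, 0], "gripper": 1},
    {"translation": [-0.045, 0, 0], "turn": [0, 0, 0], "gripper": 1},
    {"translation": [-0.04, 0, 0], "turn": [0, 0, 0], "gripper": 1},
    {"translation": [-0.015, 0, 0], "turn": [0, 0, 0], "gripper": 1},
    {"translation": [0, 0, 0], "turn": [0, 0, 0], "gripper": 1},
    {"translation": [0, 0, 0], "turn": [0, 0, 0], "gripper": 1}
  ]
}}

```text
time_s: 2.8
tcp_pos: [0.536, 0.1468, 0.2552]
tool_rot: [[-0.145, -0.989, 0.004], [-0.989, 0.145, -0.004], [0.004, -0.004, -1.0]]
ft_force: [0.0, -0.2, 0.2]
gripper_width: -0.0001
```

```bash
python3 -c "from h import *;state()"
```

```text
t 2.8 jig tcp [-27.9 184.3 255.2] tip z 230.2 turn [-0.24 -0.22  1.29] F jig [ 0.07 -0.17  0.22] w -0.0001 r 0.556
```

Request:
{"api": "send_rows", "payload": {
  "motion": [
    {"translation": [0, -0.004, 0.02], "turn": [-0.2, -0.2, 1.3], "gripper": 1},
    {"translation": [0, 0, 0.035], "turn": [0, 0, 0], "gripper": 1},
    {"translation": [0, 0, 0.035], "turn": [0, 0, 0], "gripper": 1},
    {"translation": [0, 0, 0.03], "turn": [0, 0, 0], "gripper": 1},
    {"translation": [0, 0, 0.02], "turn": [0, 0, 0], "gripper": 1},
    {"translation": [0, 0, 0.005], "turn": [0, 0, 0], "gripper": 1},
    {"translation": [0, 0, 0], "turn": [0, 0, 0], "gripper": 1}
  ]
}}

```text
time_s: 3.5
tcp_pos: [0.5424, 0.1321, 0.108]
tool_rot: [[-0.174, -0.985, 0.004], [-0.985, 0.174, -0.005], [0.004, -0.005, -1.0]]
ft_force: [0.5, -0.1, 0.5]
gripper_width: -0.0
```

Run:
```python
from h import *;state()
from station import robot
c=robot.capture("side");cv2.imwrite("pics/s2.png",cv2.resize(c["img"][80:330,210:410],None,fx=2.4,fy=2.4))
```

```text
t 3.5 jig tcp [-19.2 170.9 108. ] tip z 83.0 turn [-0.29 -0.21 -0.41] F jig [ 0.47 -0.05  0.49] w -0.0 r 0.558
```

View pics/s2.png

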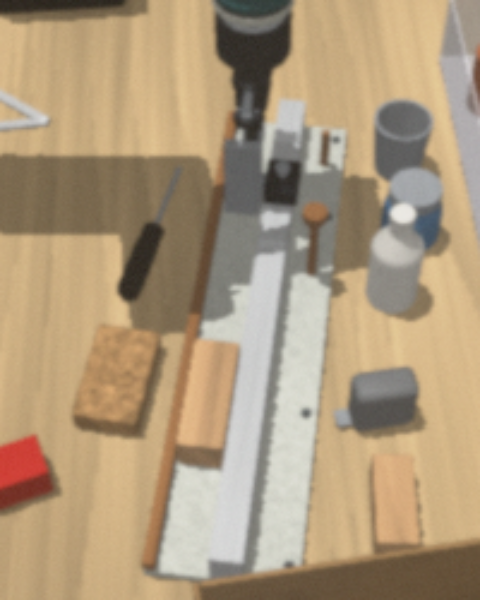

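Request:
{"api": "send_rows", "payload": {
  "motion": [
    {"translation": [0.005, 0.002, 0], "turn": [-0.3, -0.2, -0.4], "gripper": 1},
    {"translation": [0.005, 0.002, 0], "turn": [0, 0, 0], "gripper": 1},
    {"translation": [0.005, 0, 0], "turn": [0, 0, 0], "gripper": 1},
    {"translation": [0.005, 0, 0], "turn": [0, 0, 0], "gripper": 1},
    {"translation": [0, 0, 0], "turn": [0, 0, 0], "gripper": 1}
  ]
}}

```text
time_s: 4.05
tcp_pos: [0.5376, 0.111, 0.113]
tool_rot: [[-0.167, -0.986, 0.008], [-0.986, 0.167, 0.001], [-0.002, -0.008, -1.0]]
ft_force: [0.3, -0.2, -0.2]
gripper_width: -0.0
```

```bash
python3 -c "from h import *;state()"
```

```text
t 4.05 jig tcp [-20.4 149.2 113. ] tip z 88.0 turn [-0.44  0.13  0.01] F jig [ 0.32 -0.2  -0.19] w -0.0 r 0.549
```

Request:
{"api": "send_rows", "payload": {
  "motion": [
    {"translation": [0.004, 0.001, 0.002], "turn": [-0.4, 0, 0], "gripper": 1},
    {"translation": [0.004, 0.001, 0.001], "turn": [0, 0, 0], "gripper": 1},
    {"translation": [0.004, 0, 0], "turn": [0, 0, 0], "gripper": 1}
  ]
}}

```text
time_s: 4.35
tcp_pos: [0.5361, 0.1021, 0.1117]
tool_rot: [[-0.167, -0.986, 0.006], [-0.986, 0.167, 0.007], [-0.008, -0.005, -1.0]]
ft_force: [-0.3, 5.9, -3.2]
gripper_width: -0.0
```

```bash
python3 -c "from h import *;state()"
```

```text
t 4.35 jig tcp [-20.4 140.2 111.7] tip z 86.7 turn [-0.29  0.48 -0.04] F jig [-1.3   5.74 -3.18] w -0.0 r 0.546
```

Request:
{"api": "send_rows", "payload": {
  "motion": [
    {"translation": [0.005, 0, 0], "turn": [0, 0.4, 0], "gripper": 1},
    {"translation": [0.005, 0, 0], "turn": [0, 0, 0], "gripper": 1},
    {"translation": [0.005, 0, 0], "turn": [0, 0, 0], "gripper": 1},
    {"translation": [0.005, 0, 0], "turn": [0, 0, 0], "gripper": 1},
    {"translation": [0.005, 0, 0], "turn": [0, 0, 0], "gripper": 1}
  ]
}}

```text
time_s: 4.85
tcp_pos: [0.5327, 0.0823, 0.1117]
tool_rot: [[-0.168, -0.986, 0.007], [-0.986, 0.169, 0.01], [-0.011, -0.005, -1.0]]
ft_force: [1.0, 5.5, 0.9]
gripper_width: -0.0002
```

Run:
```python
from h import *;state()
from station import robot
for n in("side","top"):
  c=robot.capture(n);i=c["img"][110:250,260:400] if n=="side" else c["img"][120:230,220:360]
  cv2.imwrite(f"pics/{n}3.png",cv2.resize(i,None,fx=4,fy=4,interpolation=cv2.INTER_CUBIC))
state()
```

```text
t 4.85 jig tcp [-20.4 120.1 111.7] tip z 86.7 turn [-0.29  0.61 -0.1 ] F jig [0.04 5.55 0.88] w -0.0002 r 0.539
t 4.95 jig tcp [-20.4 119.3 111.7] tip z 86.7 turn [-0.29  0.54 -0.1 ] F jig [-0.18  2.16  0.16] w -0.0002 r 0.539
```

View pics/side3.png

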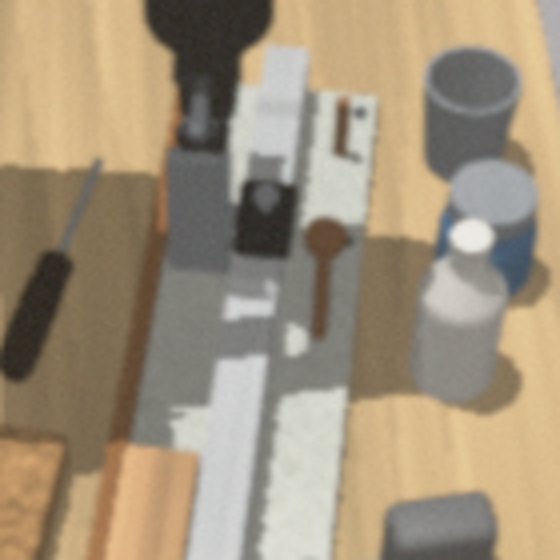

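View pics/top3.png

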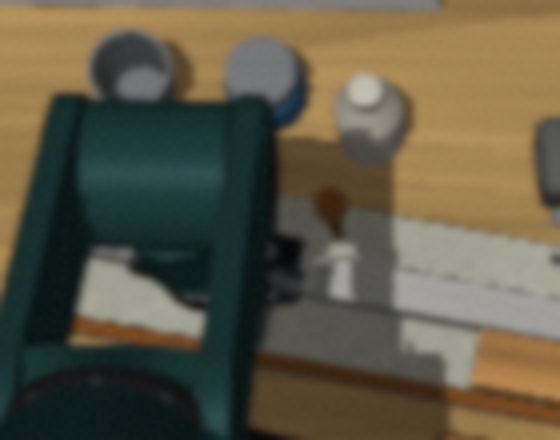

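```bash
cat >> h.py <<'E'
def yat(n,px,z,x0=0):
    C=load()[n];j=np.load("jig.npy")
    return least_squares(lambda v:(proj(C,jw(j,[v[0],v[1],z]))-np.array(px)).ravel(),[x0,50]).x.round(1)
E
python3 -c "
from h import *
print(yat('side',(265/4+260,191/4+110),92),yat('side',(199/4+260,152/4+110),120))"
```

```text
[15.8 99.2] [-25.4 100.6]
```

Request:
{"api": "send_rows", "payload": {
  "motion": [
    {"translation": [0.004, 0, 0], "turn": [0, 0.4, 0], "gripper": 1},
    {"translation": [0.005, 0, 0], "turn": [0, 0, 0], "gripper": 1},
    {"translation": [0.005, 0, 0], "turn": [0, 0, 0], "gripper": 1},
    {"translation": [0.005, 0, 0], "turn": [0, 0, 0], "gripper": 1},
    {"translation": [0.005, 0, 0], "turn": [0, 0, 0], "gripper": 1},
    {"translation": [0.005, 0, 0], "turn": [0, 0, 0], "gripper": 1}
  ]
}}

```text
time_s: 5.55
tcp_pos: [0.5285, 0.0576, 0.1117]
tool_rot: [[-0.169, -0.986, 0.007], [-0.986, 0.169, 0.009], [-0.01, -0.005, -1.0]]
ft_force: [0.6, 5.7, 0.5]
gripper_width: 0.0001
```

```bash
python3 -c "from h import *;state()"
```

```text
t 5.55 jig tcp [-20.5  95.1 111.7] tip z 86.7 turn [-0.29  0.55 -0.14] F jig [-0.34  5.68  0.49] w 0.0001 r 0.532
```

Request:
{"api": "send_rows", "payload": {
  "motion": [
    {"translation": [0.004, 0, 0], "turn": [0, 0, 0], "gripper": 1},
    {"translation": [0.003, 0, 0], "turn": [0, 0, 0], "gripper": 1},
    {"translation": [0.003, 0, 0], "turn": [0, 0, 0], "gripper": 1}
  ]
}}

```text
time_s: 5.85
tcp_pos: [0.5272, 0.0497, 0.1117]
tool_rot: [[-0.17, -0.985, 0.007], [-0.985, 0.17, 0.012], [-0.013, -0.005, -1.0]]
ft_force: [0.9, 5.5, 0.9]
gripper_width: -0.0003
```

Request:
{"api": "send_rows", "payload": {
  "motion": [
    {"translation": [0.003, 0, 0], "turn": [0, 0, 0], "gripper": 1}
  ]
}}

```text
time_s: 5.95
tcp_pos: [0.5268, 0.0474, 0.1117]
tool_rot: [[-0.17, -0.985, 0.007], [-0.985, 0.17, 0.013], [-0.014, -0.005, -1.0]]
ft_force: [0.2, 5.3, 1.3]
gripper_width: 0.0003
```

Request:
{"api": "send_rows", "payload": {
  "motion": [
    {"translation": [0.003, 0, 0], "turn": [0, 0, 0], "gripper": 1}
  ]
}}

```text
time_s: 6.05
tcp_pos: [0.5263, 0.0448, 0.1117]
tool_rot: [[-0.17, -0.985, 0.007], [-0.985, 0.17, 0.014], [-0.015, -0.005, -1.0]]
ft_force: [0.4, 2.9, 0.6]
gripper_width: 0.0001
```

```bash
python3 -c "from h import *;state()"
```

```text
t 6.05 jig tcp [-20.5  82.1 111.7] tip z 86.7 turn [-0.28  0.84 -0.19] F jig [-0.05  2.95  0.65] w 0.0001 r 0.528
```

Force dips; small steps now.

Request:
{"api": "send_rows", "payload": {
  "motion": [
    {"translation": [0.001, 0, 0], "turn": [0, 0, 0], "gripper": 1}
  ]
}}

```text
time_s: 6.15
tcp_pos: [0.526, 0.0434, 0.1117]
tool_rot: [[-0.169, -0.986, 0.007], [-0.985, 0.169, 0.013], [-0.014, -0.005, -1.0]]
ft_force: [-0.1, 0.0, 0.2]
gripper_width: 0.0002
```

Request:
{"api": "send_rows", "payload": {
  "motion": [
    {"translation": [0.001, 0, 0], "turn": [0, 0, 0], "gripper": 1}
  ]
}}

```text
time_s: 6.25
tcp_pos: [0.5258, 0.0421, 0.1116]
tool_rot: [[-0.169, -0.986, 0.007], [-0.986, 0.169, 0.012], [-0.013, -0.005, -1.0]]
ft_force: [0.6, 1.0, 0.0]
gripper_width: 0.0002
```

```bash
cat > look.py <<'E'
from h import *;import sys
from station import robot
state()
c=robot.capture("side");i=c["img"][110:250,260:400]
cv2.imwrite(f"pics/side{sys.argv[1]}.png",cv2.resize(i,None,fx=4,fy=4,interpolation=cv2.INTER_CUBIC));state()
E
python3 look.py 4
```

```text
t 6.25 jig tcp [-20.6  79.3 111.6] tip z 86.6 turn [-0.26  0.75 -0.14] F jig [0.39 1.12 0.04] w 0.0002 r 0.527
t 6.3 jig tcp [-20.6  79.2 111.6] tip z 86.6 turn [-0.26  0.75 -0.15] F jig [-0.65 -0.25  0.61] w -0.0001 r 0.527
```

View pics/side4.png

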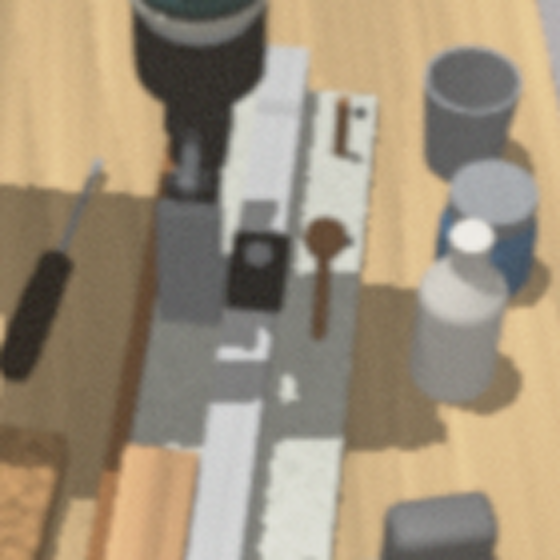

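```bash
python3 -c "
from h import *
for z in(86,92):print(yat('side',(258/4+260,250/4+110),z))
print(yat('side',(249/4+260,337/4+110),50))"
```

```text
[16.2 55.8]
[16.6 50.6]
[15.5 16.6]
```

Request:
{"api": "send_rows", "payload": {
  "motion": [
    {"translation": [-0.01, 0, 0], "turn": [0, 0, 0], "gripper": 1},
    {"translation": [-0.015, 0, 0], "turn": [0, 0, 0], "gripper": 1},
    {"translation": [-0.01, 0, -0.01], "turn": [0, 0.5, 0], "gripper": 1},
    {"translation": [0, 0, -0.03], "turn": [0, 0, 0], "gripper": 1},
    {"translation": [0, 0, -0.04], "turn": [0, 0, 0], "gripper": 1},
    {"translation": [0, 0, -0.03], "turn": [0, 0, 0], "gripper": 1},
    {"translation": [0, 0, 0], "turn": [0, 0, 0], "gripper": 1}
  ]
}}

```text
time_s: 7.0
tcp_pos: [0.5312, 0.0835, 0.2246]
tool_rot: [[-0.168, -0.986, 0.001], [-0.986, 0.168, 0.003], [-0.004, -0.001, -1.0]]
ft_force: [-0.4, -0.8, 0.0]
gripper_width: 0.0001
```

```bash
python3 look.py 5
```

```text
t 7.0 jig tcp [-22.2 121.1 224.6] tip z 199.6 turn [-0.04  0.21 -0.07] F jig [-0.26 -0.87  0.01] w 0.0001 r 0.538
t 7.05 jig tcp [-23.2 120.9 222.8] tip z 197.8 turn [ 0.1   0.19 -0.07] F jig [-0.32  0.15 -0.56] w -0.0 r 0.537
```

View pics/side5.png

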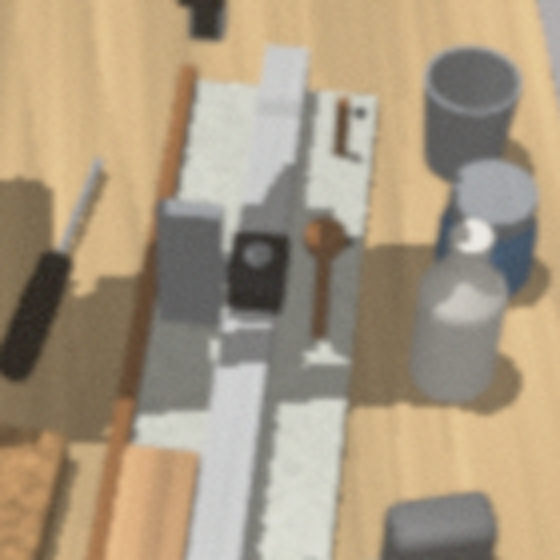

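Request:
{"api": "send_rows", "payload": {
  "motion": [
    {"translation": [0.02, 0, 0], "turn": [0, 0, 0], "gripper": 1},
    {"translation": [0.045, 0, 0], "turn": [0, 0, 0], "gripper": 1},
    {"translation": [0.045, 0, 0], "turn": [0, 0, 0], "gripper": 1},
    {"translation": [0.045, 0, 0], "turn": [0, 0, 0], "gripper": 1},
    {"translation": [0.045, 0, 0], "turn": [0, 0, 0], "gripper": 1},
    {"translation": [0.045, 0, 0], "turn": [0, 0, 0], "gripper": 1},
    {"translation": [0.045, 0, 0], "turn": [0, 0, 0], "gripper": 1},
    {"translation": [0.04, 0, 0], "turn": [0, 0, 0], "gripper": 1},
    {"translation": [0.02, 0, 0], "turn": [0, 0, 0], "gripper": 1},
    {"translation": [0, 0, 0], "turn": [0, 0, 0], "gripper": 1},
    {"translation": [0, 0, 0], "turn": [0, 0, 0], "gripper": 1}
  ]
}}

```text
time_s: 8.15
tcp_pos: [0.4666, -0.2641, 0.2061]
tool_rot: [[-0.161, -0.987, -0.018], [-0.987, 0.161, 0.014], [-0.011, 0.02, -1.0]]
ft_force: [-0.3, 0.3, 0.2]
gripper_width: 0.0001
```

Run:
```python
from h import *
print(yat('side',(191/4+260,206/4+110),120))
from station import robot
state()
c=robot.capture("top");i=c["img"][140:250,240:440]
cv2.imwrite(f"pics/top6.png",cv2.resize(i,None,fx=4,fy=4,interpolation=cv2.INTER_CUBIC));state()
```

```text
[-24.6  56. ]
t 8.15 jig tcp [ -27.9 -232.4  206.1] tip z 181.1 turn [1.15 0.62 0.32] F jig [-0.36  0.25  0.23] w 0.0001 r 0.536
t 8.2 jig tcp [ -27.9 -232.   206.1] tip z 181.1 turn [1.16 0.62 0.36] F jig [ 0.35 -1.31  0.36] w -0.0004 r 0.536
```

View pics/top6.png

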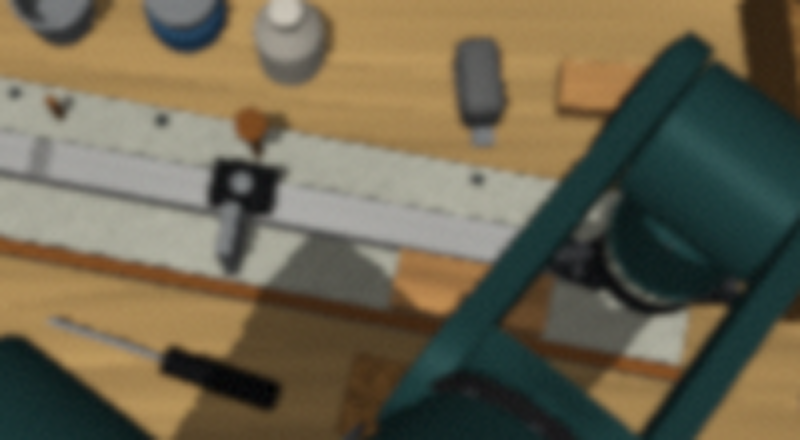

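Request:
{"api": "send_rows", "payload": {
  "motion": [
    {"translation": [0, -0.004, 0], "turn": [1.1, 0.6, 0.3], "gripper": 1},
    {"translation": [0, 0, 0.03], "turn": [0, 0, 0], "gripper": 1},
    {"translation": [0, 0, 0.04], "turn": [0, 0, 0], "gripper": 1},
    {"translation": [0, 0, 0.03], "turn": [0, 0, 0], "gripper": 1},
    {"translation": [0, 0, 0.0], "turn": [0, 0, 0], "gripper": 1},
    {"translation": [0, 0, 0.0], "turn": [0, 0, 0], "gripper": 1}
  ]
}}

```text
time_s: 8.8
tcp_pos: [0.4749, -0.257, 0.1049]
tool_rot: [[-0.158, -0.987, 0.007], [-0.987, 0.158, -0.003], [0.002, -0.007, -1.0]]
ft_force: [-0.5, -0.6, 0.4]
gripper_width: 0.0
```

Run:
```python
from h import *
from station import robot
state()
c=robot.capture("side");i=c["img"][180:340,240:400]
cv2.imwrite(f"pics/side7.png",cv2.resize(i,None,fx=3.7,fy=3.7,interpolation=cv2.INTER_CUBIC));state()
```

```text
t 8.8 jig tcp [ -20.8 -224.   104.9] tip z 79.9 turn [-0.4 -0.1  0.5] F jig [-0.42 -0.7   0.38] w 0.0 r 0.54
t 8.85 jig tcp [ -21.  -224.   105.1] tip z 80.1 turn [-0.4  -0.09  0.49] F jig [ 0.41  0.46 -0.07] w 0.0002 r 0.54
```

View pics/side7.png

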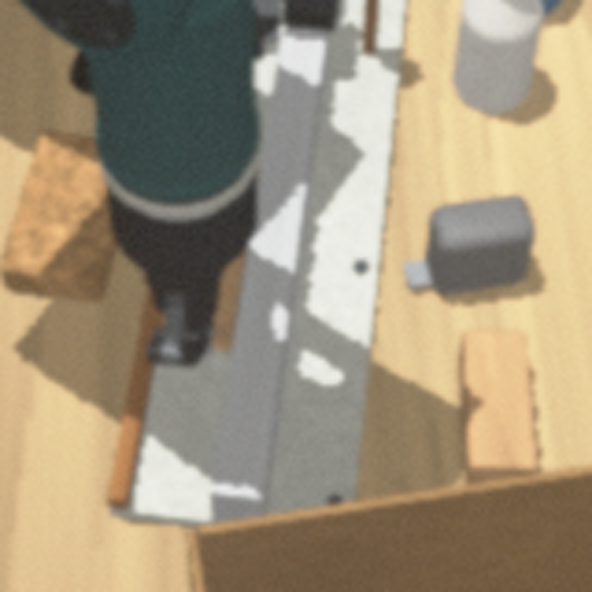

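Request:
{"api": "send_rows", "payload": {
  "motion": [
    {"translation": [0.008, 0.003, 0], "turn": [-0.4, 0, 0.5], "gripper": 1},
    {"translation": [0, 0, 0.015], "turn": [0, 0, 0], "gripper": 1},
    {"translation": [0, 0, 0.015], "turn": [0, 0, 0], "gripper": 1},
    {"translation": [0, 0, 0.015], "turn": [0, 0, 0], "gripper": 1},
    {"translation": [0, 0, 0.0], "turn": [0, 0, 0], "gripper": 1}
  ]
}}

```text
time_s: 9.35
tcp_pos: [0.4756, -0.2697, 0.0676]
tool_rot: [[-0.168, -0.986, 0.011], [-0.986, 0.168, -0.012], [0.01, -0.013, -1.0]]
ft_force: [0.6, 0.7, -0.0]
gripper_width: 0.0002
```

```bash
python3 -c "from h import *;state()"
```

```text
t 9.35 jig tcp [ -18.  -236.5   67.6] tip z 42.6 turn [-0.76 -0.56 -0.05] F jig [ 0.44  0.79 -0.05] w 0.0002 r 0.547
```

Request:
{"api": "send_rows", "payload": {
  "motion": [
    {"translation": [0, 0.005, 0.005], "turn": [-0.7, -0.5, 0], "gripper": 1},
    {"translation": [0, 0.002, 0.008], "turn": [0, 0, 0], "gripper": 1},
    {"translation": [0, 0, 0.004], "turn": [0, 0, 0], "gripper": 1},
    {"translation": [0, 0, 0.0], "turn": [0, 0, 0], "gripper": 1}
  ]
}}

```text
time_s: 9.75
tcp_pos: [0.4702, -0.2711, 0.0531]
tool_rot: [[-0.168, -0.986, 0.005], [-0.986, 0.168, -0.004], [0.004, -0.006, -1.0]]
ft_force: [0.6, -0.0, -0.3]
gripper_width: 0.0
```

```bash
python3 -c "from h import *;state()"
```

```text
t 9.75 jig tcp [ -23.1 -238.7   53.1] tip z 28.1 turn [-0.32 -0.21 -0.1 ] F jig [ 0.59  0.07 -0.28] w 0.0 r 0.543
```

Request:
{"api": "send_rows", "payload": {
  "motion": [
    {"translation": [-0.006, 0, 0.002], "turn": [-0.3, -0.2, 0], "gripper": 1},
    {"translation": [-0.006, 0, 0], "turn": [0, 0, 0], "gripper": 1},
    {"translation": [-0.006, 0, 0], "turn": [0, 0, 0], "gripper": 1},
    {"translation": [-0.006, 0, 0], "turn": [0, 0, 0], "gripper": 1},
    {"translation": [-0.006, 0, 0], "turn": [0, 0, 0], "gripper": 1},
    {"translation": [-0.006, 0, 0], "turn": [0, 0, 0], "gripper": 1},
    {"translation": [-0.006, 0, 0], "turn": [0, 0, 0], "gripper": 1},
    {"translation": [-0.006, 0, 0], "turn": [0, 0, 0], "gripper": 1}
  ]
}}

```text
time_s: 10.55
tcp_pos: [0.4796, -0.22, 0.0516]
tool_rot: [[-0.168, -0.986, 0.001], [-0.986, 0.168, -0.001], [0.001, -0.001, -1.0]]
ft_force: [-1.1, -1.1, -0.7]
gripper_width: -0.0001
```

```bash
python3 -c "from h import *;state()"
```

```text
t 10.55 jig tcp [ -22.5 -186.8   51.6] tip z 26.6 turn [-0.06 -0.03 -0.08] F jig [-0.86 -1.24 -0.69] w -0.0001 r 0.528
```

Request:
{"api": "send_rows", "payload": {
  "motion": [
    {"translation": [-0.006, 0, 0], "turn": [0, 0, 0], "gripper": 1},
    {"translation": [-0.006, 0, 0], "turn": [0, 0, 0], "gripper": 1},
    {"translation": [-0.006, 0, 0], "turn": [0, 0, 0], "gripper": 1},
    {"translation": [-0.006, 0, 0], "turn": [0, 0, 0], "gripper": 1},
    {"translation": [-0.006, 0, 0], "turn": [0, 0, 0], "gripper": 1},
    {"translation": [-0.006, 0, 0], "turn": [0, 0, 0], "gripper": 1},
    {"translation": [-0.006, 0, 0], "turn": [0, 0, 0], "gripper": 1},
    {"translation": [-0.006, 0, 0], "turn": [0, 0, 0], "gripper": 1},
    {"translation": [-0.006, 0, 0], "turn": [0, 0, 0], "gripper": 1},
    {"translation": [-0.006, 0, 0], "turn": [0, 0, 0], "gripper": 1}
  ]
}}

```text
time_s: 11.55
tcp_pos: [0.4905, -0.1557, 0.0515]
tool_rot: [[-0.168, -0.986, 0.001], [-0.986, 0.168, -0.001], [0.001, -0.001, -1.0]]
ft_force: [-0.0, -1.2, -0.1]
gripper_width: -0.0001
```

```bash
python3 look.py 8
```

```text
t 11.55 jig tcp [ -22.4 -121.5   51.5] tip z 26.5 turn [-0.07 -0.05 -0.08] F jig [ 0.16 -1.16 -0.12] w -0.0001 r 0.515
t 11.6 jig tcp [ -22.6 -120.7   51.5] tip z 26.5 turn [-0.05 -0.01 -0.07] F jig [-0.07  1.28 -0.24] w 0.0003 r 0.514
```

View pics/side8.png

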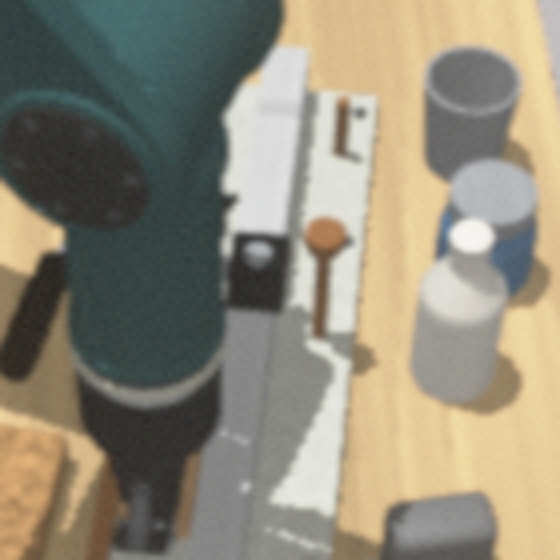

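Request:
{"api": "send_rows", "payload": {
  "motion": [
    {"translation": [-0.005, 0, 0], "turn": [0, 0, 0], "gripper": 1},
    {"translation": [-0.005, 0, 0], "turn": [0, 0, 0], "gripper": 1},
    {"translation": [-0.005, 0, 0], "turn": [0, 0, 0], "gripper": 1},
    {"translation": [-0.005, 0, 0], "turn": [0, 0, 0], "gripper": 1},
    {"translation": [-0.003, 0, 0], "turn": [0, 0, 0], "gripper": 1}
  ]
}}

```text
time_s: 12.1
tcp_pos: [0.4946, -0.1304, 0.0515]
tool_rot: [[-0.168, -0.986, 0.001], [-0.986, 0.168, -0.001], [0.0, -0.001, -1.0]]
ft_force: [0.4, -0.3, -1.1]
gripper_width: -0.0001
```

Request:
{"api": "send_rows", "payload": {
  "motion": [
    {"translation": [-0.002, 0, 0], "turn": [0, 0, 0], "gripper": 1},
    {"translation": [-0.001, 0, 0], "turn": [0, 0, 0], "gripper": 1}
  ]
}}

```text
time_s: 12.3
tcp_pos: [0.4953, -0.1268, 0.0515]
tool_rot: [[-0.167, -0.986, 0.001], [-0.986, 0.167, -0.001], [0.001, -0.001, -1.0]]
ft_force: [0.5, -1.3, -0.2]
gripper_width: -0.0003
```

```bash
python3 -c "from h import *;state()"
```

```text
t 12.3 jig tcp [-22.5 -92.3  51.5] tip z 26.5 turn [-0.05 -0.03 -0.04] F jig [ 0.75 -1.22 -0.22] w -0.0003 r 0.511
```

Request:
{"api": "send_rows", "payload": {
  "motion": [
    {"translation": [-0.001, 0, 0], "turn": [0, 0, 0], "gripper": 1},
    {"translation": [-0.001, 0, 0], "turn": [0, 0, 0], "gripper": 1}
  ]
}}

```text
time_s: 12.5
tcp_pos: [0.4956, -0.1248, 0.0515]
tool_rot: [[-0.168, -0.986, 0.001], [-0.986, 0.168, -0.001], [0.001, -0.001, -1.0]]
ft_force: [0.3, -1.3, -0.5]
gripper_width: 0.0
```

Request:
{"api": "send_rows", "payload": {
  "motion": [
    {"translation": [-0.001, 0, 0], "turn": [0, 0, 0], "gripper": 1}
  ]
}}

```text
time_s: 12.6
tcp_pos: [0.4958, -0.1239, 0.0515]
tool_rot: [[-0.168, -0.986, 0.001], [-0.986, 0.168, -0.001], [0.001, -0.001, -1.0]]
ft_force: [-0.8, -1.3, 1.2]
gripper_width: 0.0001
```

Request:
{"api": "send_rows", "payload": {
  "motion": [
    {"translation": [-0.001, 0, 0], "turn": [0, 0, 0], "gripper": 1}
  ]
}}

```text
time_s: 12.7
tcp_pos: [0.496, -0.1229, 0.0515]
tool_rot: [[-0.168, -0.986, 0.001], [-0.986, 0.168, -0.001], [0.001, -0.001, -1.0]]
ft_force: [0.0, -0.6, 0.1]
gripper_width: -0.0002
```

```bash
python3 -c "from h import *;state()"
```

```text
t 12.7 jig tcp [-22.4 -88.3  51.5] tip z 26.5 turn [-0.06 -0.04 -0.06] F jig [ 0.13 -0.63  0.09] w -0.0002 r 0.511
```

Request:
{"api": "send_rows", "payload": {
  "motion": [
    {"translation": [-0.001, 0, 0], "turn": [0, 0, 0], "gripper": 1}
  ]
}}

```text
time_s: 12.8
tcp_pos: [0.4962, -0.1219, 0.0515]
tool_rot: [[-0.168, -0.986, 0.001], [-0.986, 0.168, -0.001], [0.001, -0.001, -1.0]]
ft_force: [-0.3, -0.6, -0.9]
gripper_width: 0.0003
```

Request:
{"api": "send_rows", "payload": {
  "motion": [
    {"translation": [-0.001, 0, 0], "turn": [0, 0, 0], "gripper": 1}
  ]
}}

```text
time_s: 12.9
tcp_pos: [0.4963, -0.1209, 0.0515]
tool_rot: [[-0.168, -0.986, 0.001], [-0.986, 0.168, -0.001], [0.001, -0.001, -1.0]]
ft_force: [0.1, -1.2, -0.7]
gripper_width: -0.0
```

Run:
```python
from h import *
from station import robot
state()
c=robot.capture("top");i=c["img"][140:250,240:440]
cv2.imwrite(f"pics/top9.png",cv2.resize(i,None,fx=4,fy=4,interpolation=cv2.INTER_CUBIC));state()
```

```text
t 12.9 jig tcp [-22.4 -86.3  51.5] tip z 26.5 turn [-0.06 -0.04 -0.08] F jig [ 0.31 -1.16 -0.68] w -0.0 r 0.511
t 12.95 jig tcp [-22.4 -86.2  51.5] tip z 26.5 turn [-0.06 -0.04 -0.07] F jig [-0.59 -1.16 -0.1 ] w 0.0002 r 0.511
```

View pics/top9.png

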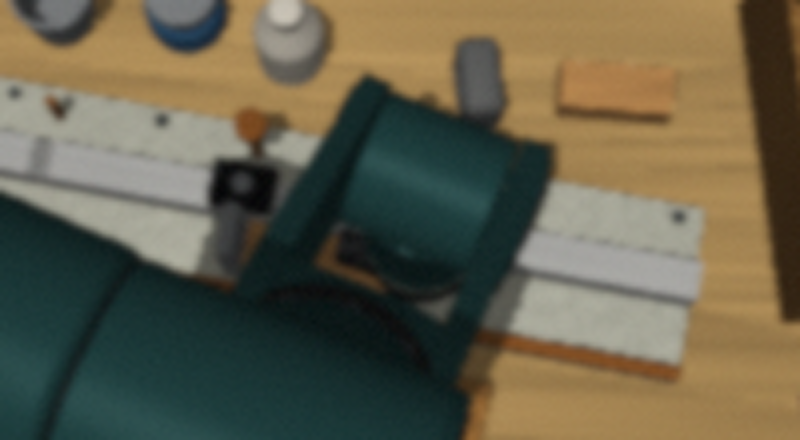

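Board is close to the plate; I'll continue in 1 mm steps.

Request:
{"api": "send_rows", "payload": {
  "motion": [
    {"translation": [-0.001, 0, 0], "turn": [0, 0, 0], "gripper": 1}
  ]
}}

```text
time_s: 13.05
tcp_pos: [0.4966, -0.1198, 0.0515]
tool_rot: [[-0.168, -0.986, 0.001], [-0.986, 0.168, -0.001], [0.001, -0.001, -1.0]]
ft_force: [-0.6, -0.4, 0.6]
gripper_width: -0.0
```

Request:
{"api": "send_rows", "payload": {
  "motion": [
    {"translation": [-0.001, 0, 0], "turn": [0, 0, 0], "gripper": 1}
  ]
}}

```text
time_s: 13.15
tcp_pos: [0.4967, -0.1187, 0.0515]
tool_rot: [[-0.168, -0.986, 0.001], [-0.986, 0.168, -0.001], [0.001, -0.001, -1.0]]
ft_force: [0.3, -0.2, -0.4]
gripper_width: 0.0004
```

```bash
python3 -c "from h import *;state()"
```

```text
t 13.15 jig tcp [-22.4 -84.1  51.5] tip z 26.5 turn [-0.06 -0.04 -0.08] F jig [ 0.37 -0.14 -0.42] w 0.0004 r 0.511
```

Request:
{"api": "send_rows", "payload": {
  "motion": [
    {"translation": [-0.001, 0, 0], "turn": [0, 0, 0], "gripper": 1}
  ]
}}

```text
time_s: 13.25
tcp_pos: [0.4969, -0.1178, 0.0515]
tool_rot: [[-0.168, -0.986, 0.001], [-0.986, 0.168, -0.001], [0.001, -0.001, -1.0]]
ft_force: [-1.8, -4.8, 0.4]
gripper_width: -0.0
```

Request:
{"api": "send_rows", "payload": {
  "motion": [
    {"translation": [-0.001, 0, 0], "turn": [0, 0, 0], "gripper": 1}
  ]
}}

```text
time_s: 13.35
tcp_pos: [0.497, -0.1177, 0.0516]
tool_rot: [[-0.167, -0.986, 0.001], [-0.986, 0.167, -0.003], [0.003, -0.001, -1.0]]
ft_force: [-1.9, -8.8, -0.1]
gripper_width: -0.0003
```

```bash
python3 -c "from h import *;state()"
```

```text
t 13.35 jig tcp [-22.3 -83.   51.6] tip z 26.6 turn [-0.07 -0.15 -0.01] F jig [-0.45 -9.   -0.09] w -0.0003 r 0.511
```

Request:
{"api": "send_rows", "payload": {
  "motion": [
    {"translation": [0.002, 0, 0], "turn": [0, 0, 0], "gripper": 1},
    {"translation": [0.005, 0, 0], "turn": [0, 0, 0], "gripper": 1},
    {"translation": [0.01, 0, 0], "turn": [0, 0, 0], "gripper": 1},
    {"translation": [0.015, 0, 0], "turn": [0, 0, 0], "gripper": 1},
    {"translation": [0, 0, 0], "turn": [0, 0, 0], "gripper": 1},
    {"translation": [0, 0, -0.015], "turn": [0, 0, 0], "gripper": 1},
    {"translation": [0, 0, -0.03], "turn": [0, 0, 0], "gripper": 1},
    {"translation": [0, 0, -0.04], "turn": [0, 0, 0], "gripper": 1},
    {"translation": [0, 0, -0.04], "turn": [0, 0, 0], "gripper": 1},
    {"translation": [0, 0, -0.03], "turn": [0, 0, 0], "gripper": 1}
  ]
}}

```text
time_s: 14.35
tcp_pos: [0.487, -0.1519, 0.2068]
tool_rot: [[-0.172, -0.985, -0.01], [-0.985, 0.172, 0.004], [-0.003, 0.011, -1.0]]
ft_force: [0.3, -0.2, 0.2]
gripper_width: -0.0001
```

Request:
{"api": "send_rows", "payload": {
  "motion": [
    {"translation": [0.04, 0, 0], "turn": [0, 0, 0], "gripper": 1},
    {"translation": [0.045, 0.01, 0], "turn": [0, 0, 0], "gripper": 1},
    {"translation": [0.045, 0.01, 0], "turn": [0, 0, 0], "gripper": 1},
    {"translation": [0.045, 0.01, 0], "turn": [0, 0, 0], "gripper": 1},
    {"translation": [0.045, 0.01, 0], "turn": [0, 0, 0], "gripper": 1},
    {"translation": [0.045, 0.01, 0], "turn": [0, 0, 0], "gripper": 1},
    {"translation": [0.04, 0, 0], "turn": [0, 0, 0], "gripper": 1},
    {"translation": [0, 0, 0], "turn": [0, 0, 0], "gripper": 1},
    {"translation": [0, 0, 0], "turn": [0, 0, 0], "gripper": 1}
  ]
}}

```text
time_s: 15.25
tcp_pos: [0.3829, -0.4581, 0.2136]
tool_rot: [[-0.175, -0.985, 0.004], [-0.985, 0.175, -0.002], [0.001, -0.004, -1.0]]
ft_force: [0.6, 1.5, -0.8]
gripper_width: 0.0
```

Run:
```python
from h import *
from station import robot
state()
for n in("side","top"):
  c=robot.capture(n);i=c["img"][110:250,260:400] if n=="side" else c["img"][120:250,220:420]
  pickle.dump(c,open(n+"9.pkl","wb"))
  cv2.imwrite(f"pics/{n}10.png",cv2.resize(i,None,fx=4,fy=4,interpolation=cv2.INTER_CUBIC))
```

```text
t 15.25 jig tcp [ -78.1 -437.7  213.6] tip z 188.6 turn [-0.23 -0.05 -0.45] F jig [ 0.29  1.58 -0.81] w 0.0 r 0.597
```

View pics/side10.png

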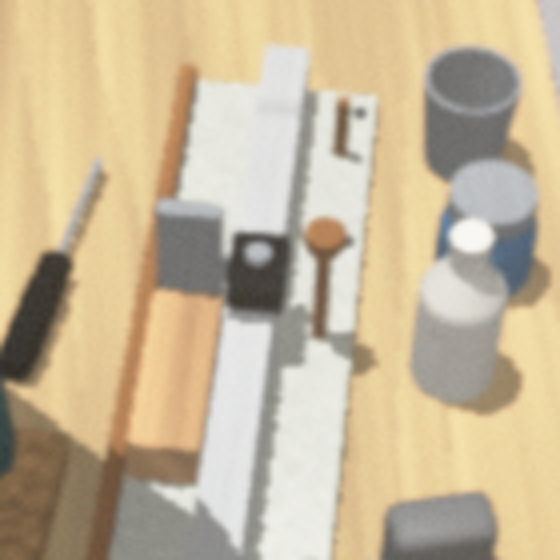

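View pics/top10.png

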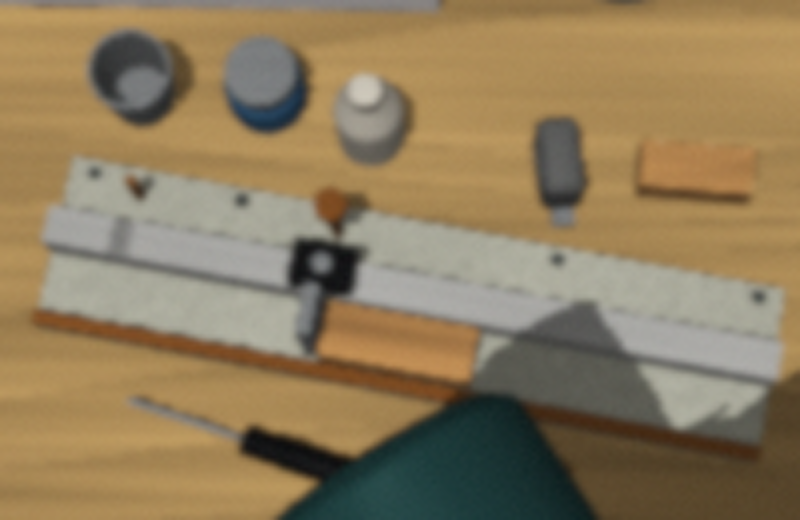

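Run:
```python
from h import *
a=cv2.imread("pics/side5.png");b=cv2.imread("pics/side10.png")
for nm,(x0,y0,x1,y1) in {"block":(225,228,292,290),"plateTop":(150,190,230,240),"pin":(295,210,350,330),"board?":(230,45,380,100)}.items():
    t=a[y0:y1,x0:x1];s=b[y0-30:y1+30,x0-30:x1+30];m=cv2.matchTemplate(s,t,cv2.TM_CCOEFF_NORMED);_,v,_,l=cv2.minMaxLoc(m);print(nm,round(v,3),(l[0]-30)/4,(l[1]-30)/4)
print("plunger",yat('side',(258/4+260,250/4+110),86),"plate",yat('side',(190/4+260,207/4+110),120,))
print("board back top edge",yat('side',(163/4+260,449/4+110),50),yat('top',(477/4+220,350/4+120),50), "end",yat('top',(324/4+220,331/4+120),50))
A=load()["side"]["img"].astype(int);B=pickle.load(open("side9.pkl","rb"))["img"].astype(int)
```

```text
block 0.895 0.0 0.0
plateTop 0.979 0.0 0.0
pin 0.777 0.25 -0.5
board? 0.993 0.0 0.0
plunger [16.2 55.8] plate [-25.1  55.1]
board back top edge [-25.2 -72.7] [-20.7 -72.3] end [-28.   45.5]
```

Run:
```python
from h import *
state()
B=pickle.load(open("side9.pkl","rb"))["img"];cv2.imwrite("pics/side11.png",B)
```

```text
t 15.35 jig tcp [ -77.5 -436.7  213.7] tip z 188.7 turn [-0.24 -0.08 -0.34] F jig [-0.83  0.53 -0.71] w 0.0001 r 0.597
```

View pics/side11.png

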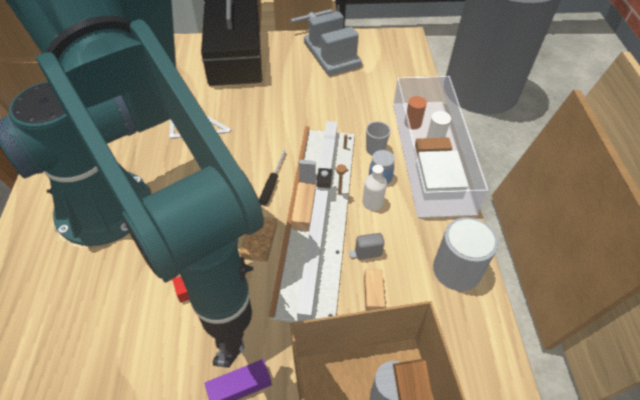

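The view shows the stop at (315,172) next to the tall pin (341,168). The board (303,205) lies against it, and the other items are where they were.

```bash
python3 -c "
from station import robot
print(robot.finish_job())"
```

```text
the job is handed in; nothing more can be done
None
```

I pushed the stop with closed fingers from about jig y +129 mm to the notch by the tall pin (notch_a). I then pushed the board about 120 mm along the channel until it met the stop. I backed off, cleared the arm and handed the job in at about 15 s.

- **Stop:** the push force dipped from about 5.5 N to 0 as the stop pulled into the notch. The last pictures put it at jig y 55–56 mm with the plunger head dropped. Matching the pictures from before and after the board push showed no shift of the stop.
- **Board:** the force rose sharply, reaching about 9 N on the last 1 mm step. That is within the 8–10 N range that could push the stop out, so the touch was firmer than I intended, and I backed off at once. The board's back end measured about -72 mm, against -71 mm expected for contact. One picture reading put its front end about 3.5 mm short of the stop. I put that down to pixel-reading error, since the contact force and the back-end reading both say it touches.
- **Other things on the bench:** those I could see looked undisturbed. The arm partly hid the sanding block and the red look-alike in the last picture, and I had not worked near either of them.

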